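# Close a split sensor housing on its dowels and hold it shut

## Robot

A 7-joint arm with a two-finger parallel gripper is mounted at the origin on a cart in front of the work surface, level with it; the furniture and walls round the work are solid. World frame = base frame: x ahead of the robot, y to its left, z up, the work surface at z = 0. Lengths are in m, angles in degrees, forces in N, time in s.
With the tool pointing down it reaches from about 0.4 to 0.85 m from the base axis. Payload 4.5 kg.
Tool frame: the origin (TCP) lies at the very end of the fingers, on their centre line; the grasp point (between the pads) lies 19 mm behind it; z points along the fingers, y is the line along which they close (so a half turn about z gives the same grasp; the last joint's range is limited). The gripper opens to 88 mm and grips with 3 to 60 N. Pads are 18 mm wide; open, the fingers measure 123 mm over their backs; the gripper's body (75 mm by 187 mm) begins 45 mm behind the grasp point.
Start: joints at [73.27, 39.483, -11.15, 89.685, 9.013, 51.709, -12.324], TCP at [0.2, -0.592, 0.239] pointing down, gripper open.
Joint ranges: [-172.22, 172.22], [-26.19, 119.32], [-84.43, 86.54], [7.71, 146.69], [-57.33, 237.33], [2.42, 119.75], [-152.13, 152.13]. Speed limits (degrees/s): [147.25, 147.25, 180, 180, 180, 180, 180].

## Interface

Orientations are given as [roll, pitch, yaw] about the fixed x, y, z axes, in that order (R = Rz(yaw) Ry(pitch) Rx(roll)).
In Python, from bench import sensors, imaging, manip gives the robot as it stands. The module is installed in compiled form; this text tells all that it offers.
- The arm moves only by the tool apply_moves, never from a script. Its argument "deltas" is a list of rows, each a list of 3 entries, a list of its own where there are three numbers: the shift along the tool's x, y, z scaled (see below), then the turn, a rotation vector about the tool's x, y, z scaled (see below), then the opening, from -1 (shut) to 1 (fully open), so that 0 is half open. A call has 1 to 5 rows; each row shifts and turns the commanded pose from where the row before left it, along the tool's axes as they then stand; what a row does not reach is not made up. The controller multiplies each number of a shift by 0.04 m and each number of a turn by 6 degrees. A row lasts 1/12 s, in which the tool goes at most 41.7 mm and 7.16 degrees, less where a joint would pass 70% of its speed; a pose out of reach is approached as far as the arm can. A call with a number of a shift or a turn outside -1 to 1 is refused whole. A call with a gripper value outside its range is refused whole. The fingers move at their own pace and stop on an object; "newtons" is the grip in N (left out, the last holds). Time passes only in rows, so rows that do not move let the fingers close. It gives the time, the measured TCP pose, the force, the opening and the grip force at its end, in the units of the state.
- sensors.read_state(): the state, without advancing time (a new reading comes with each control period).
- imaging.read_camera(name): name is "side" or "top" or "wrist"; returns a dict with "image" (420x560x3 uint8, red, green, blue), "fx", "fy", "cx", "cy" (pixels), "k1" (the pictures are not rectified: a ray, as slopes to the right and down, at radius r is drawn at 1 + k1 r^2 times it, then the intrinsics apply), "world_from_camera" (4x4, takes a point from camera to world coordinates); the wrist camera has in their place "mount" (4x4, takes a point from camera to tool coordinates, whose origin is the TCP and whose axes are the flange's). Camera axes: x right, y up, looking along -z (the intrinsics and any distortion apply to the point x, -y, -z); pixel columns grow to the right and rows downward; lengths in m; the calibration is good to about 2 mm. A picture is of the moment at which its call begins: read the wrist's pose just before it. There is no depth.
- manip.sign_off(): hands the job in; it is judged then, once.
The state is a dict: "t": time; "qpos": joint angles; "qvel": joint speeds; "effort": joint torques, N m; "eef_pos": TCP position; "eef_rot": TCP orientation; "force": force on the tool from outside, world axes, zero at the start; "wrist_torque": the same for the moment, N m; "opening": finger opening in m; "finger_force": force on a finger pad.
Only numpy, scipy, OpenCV 4.12 (cv2) and the standard library are available. Lean on these libraries where they do the work, as an engineer would, in place of code of your own. Each camera call takes 0.05 s, during which the arm holds its last target. There are 200 camera calls.

## Task

Slide the loose upper half of the sensor housing out through the open end of its aluminium storage rail (the rail's lips stop it being lifted straight out), then set it on the two dowel pins of the lower half, with the cable tongues of both halves at the same end. Press it down against the spring plunger inside until the two halves meet flush all round, and finish while still holding it pressed shut with the gripper: do not let go. Leave the tools and small things around the work where they are.

Things in the scene. Friction and masses are not known exactly. Their poses are not given: they have to be found in the camera images.
- hood (a point): Loose upper housing half, grey plastic, about 0.15 kg: centre of the box hood to grip, 44 (x) x 34 (y) x 42 mm tall with smooth upright faces, in the middle of the flange. This point is 21 mm below the hood's top and 29 mm above the flange's underside. x along the flange, z up. It starts in the rail, x along the rail's x within 0.02 rad, 70 to 90 mm inside the mouth.
- upper_seam (a point): Centre of the underside of the upper half's flange, 29 mm below hood, same axes; it meets seam when shut. The flange is 110 (x) x 66 (y) x 8 mm thick with two through holes on its centre line: 8 mm diameter at x = -44 mm (tongue end) and 12 mm at x = +44 mm.
- upper_tongue (a point): Tip, at its underside, of the cable tongue (16 mm wide, 14 long, 8 thick) on the -x end of the upper half: 69 mm from upper_seam along -x. In the rail it points to the open end.
- rail_mouth (a point): Open end of the lips of the fixed aluminium rail, mid-width, on its floor 6 mm above the bench. x points into the rail (pull out along -x), z up. Channel 150 mm long, far end closed, 71 mm wide inside; lips span 11 to 16 mm above the floor with a 53 mm slot between, where the hood stands up. Floor goes on 12 mm outside. With hood 55 mm or more outside, the flange is clear to lift.
- seam (a point): Centre of the rim plane, 42 mm above the bench, of the fixed lower half: grey tray 110 (x) x 66 mm, 34 mm tall, on a dark steel plate 160 x 100 x 8 mm. x along the tray, its tongue at the -x end, z up. Two steel dowels stand 16 mm above the rim on the centre line: 6 mm diameter at x = -44 mm, 10 mm at x = +44 mm; their top 6 mm are cones narrowing to 0.4 of that.
- lower_tongue (a point): Tip of the lower half's tongue at the rim plane: 69 mm from seam along -x. It lies under upper_tongue when the housing is shut.
- plunger (a joint): Brass spring plunger, 18 mm diameter, in the middle of the lower half. 0 = fully up, its top 6 mm above the rim plane; grows as it is pressed down; 0.006 m = level with the rim (housing shut). It pushes up with 5 N at 0 and about 6.8 N when the housing is shut, so the upper half rises again if it is not held down.
- driver_red: Bystander: red-handled screwdriver, 165 mm long, lying between the rail and the lower half. Origin: centre of its underside.
- tip_tin: Bystander: small round white tin, 37 mm across, 19 mm tall, between the rail and the lower half. Origin: centre of its underside.
- board_3: Bystander: small green circuit board, 35 x 50 mm, lying behind the work. Origin: centre of its underside.
- wick_reel: Bystander: flat yellow reel, 45 x 78 mm with its loose end, 9 mm tall, between the rail and the lower half, towards the robot. Origin: centre of its underside.
There are look-alikes about, which are no part of the job. Of the things that look like the part that bears rail_mouth, the larger one is meant.

How it is judged (in metres and radians):
On the way, in this order (a step that is already met when the one before it is completed fails the run):
1. the upper half has been drawn out of the open end of the rail (x of upper_seam in the frame of rail_mouth below -0.05 m), for 0.05 s.
2. the upper half sits over the dowels of the lower half, the right way round (horizontal distance between upper_seam and seam below 0.004 m and horizontal distance between upper_tongue and lower_tongue below 0.008 m and z of upper_seam in the frame of seam below 0.009 m), for 0.1 s.
At the end, for the whole second after the job is handed in: Upper half on both dowels, the right way round (centres within 3 mm, tongue tips within 6 mm, seen from above), seam shut to within 2 mm, tilt under 2 degrees, plunger down more than 4 mm, and the gripper's fingers still on the upper half with more than 2 N (horizontal distance between upper_seam and seam below 0.003 m and horizontal distance between upper_tongue and lower_tongue below 0.006 m and z of upper_seam in the frame of seam between -0.003 and 0.002 m and angle between upper_seam's own z axis and vertical below 0.035 rad and value of joint plunger above 0.004 m and contact force between the fingers and upper_half above 2 N); the arm keeps its last pose, push and grip.
It fails at once if a bystander is moved by more than 3 cm (distance of any of driver_red, tip_tin, board_3, wick_reel from where it was at the start of the episode above 0.03 m).
It also fails if it takes over 42 s, if anything falls off the work surface, if the arm or the gripper's body presses on something with over 40 N, if the wrist force passes 120 N, or if a joint passes its speed limit or range.

## Working session

There is one attempt and no reset: what is moved stays moved. The work goes in short steps, Python scripts to look and compute and a tool call to move; the robot and the scene stay as the last step left them, time stands still between calls to the robot, and variables do not carry over. Pictures are saved under pics/ and viewed, at most 10 in all, crops included, and the job is handed in when it is done.

Besides the shell and the picture viewer there is one more tool, called after "Call:" as name(argument=value, ...) on one line, values as JSON. apply_moves: Moves the arm, as the interface text tells. Its arguments: {"type":"object","properties":{"deltas":{"type":"array","items":{"type":"array"}},"newtons":{"type":"number"}},"required":["deltas"]}

```bash
mkdir -p pics
cat > h.py <<'E'
import numpy as np, cv2
from bench import sensors, imaging, manip
from scipy.spatial.transform import Rotation as R
def snap(n,f=None):
    s=sensors.read_state(); d=imaging.read_camera(n)
    if n=='wrist':
        T=np.eye(4);T[:3,:3]=R.from_euler('xyz',s['eef_rot'],degrees=True).as_matrix();T[:3,3]=s['eef_pos'];d['world_from_camera']=T@np.array(d['mount'])
    if f: cv2.imwrite(f'pics/{f}.png',cv2.cvtColor(d['image'],cv2.COLOR_RGB2BGR))
    np.save(f'pics/{f or n}.npy',d,allow_pickle=True)
    return d
def load(f): return np.load(f'pics/{f}.npy',allow_pickle=True).item()
def ray(d,u,v):
    K=np.array([[d['fx'],0,d['cx']],[0,d['fy'],d['cy']],[0,0,1.]])
    p=cv2.undistortPointsIter(np.array([[[u,v]]],float),K,np.array([d['k1'],0,0,0.]),None,None,(3,100,1e-12))[0,0]
    T=np.array(d['world_from_camera']); return T[:3,3],T[:3,:3]@np.array([p[0],-p[1],-1])
def onz(d,u,v,z):
    o,r=ray(d,u,v); return o+r*(z-o[2])/r[2]
def proj(d,P):
    T=np.linalg.inv(np.array(d['world_from_camera'])); c=T[:3,:3]@np.array(P)+T[:3,3]
    x,y=c[0]/-c[2],-c[1]/-c[2]; k=1+d['k1']*(x*x+y*y); return d['fx']*x*k+d['cx'],d['fy']*y*k+d['cy']
E
python3 - <<'E'
from h import *
for n in('top','side'):
    d=snap(n,n); print(n,d['fx'],d['k1'],np.round(d['world_from_camera'],3).tolist())
print(sensors.read_state())
E
```

```text
top 462.71297268330557 -0.15780175501848284 [[0.017, 0.99, -0.137, 0.458], [-1.0, 0.019, 0.013, -0.046], [0.016, 0.137, 0.99, 1.208], [0.0, 0.0, 0.0, 1.0]]
side 441.2186133306773 -0.09618281657804793 [[-0.972, 0.145, -0.186, 0.426], [-0.235, -0.664, 0.71, 0.632], [-0.02, 0.734, 0.679, 0.688], [0.0, 0.0, 0.0, 1.0]]
{'t': 0.1, 'qpos': array([ 73.26910515,  39.52698281, -11.14500015,  89.74038485,
         9.01276785,  51.70895014, -12.32363187]), 'qvel': array([-0.02315392, -0.05811588, -0.12786929, -0.17389623, -0.12351543,
        0.11041621, -0.09443174]), 'effort': array([-3.49043272e-03, -5.28507328e+01, -1.27115417e+00, -1.53837758e+01,
       -5.24481351e-02,  2.03860611e-03,  5.52088704e-05]), 'eef_pos': array([ 0.19981815, -0.59158736,  0.2379985 ]), 'eef_rot': array([-1.79905793e+02,  7.26726732e-03,  1.86726873e+01]), 'force': array([0.5247693 , 0.42039732, 0.19598216]), 'wrist_torque': array([ 0.00752475,  0.02146129, -0.01669574]), 'finger_force': 0.0, 'opening': 0.08808031195223842}
```

View pics/top.png

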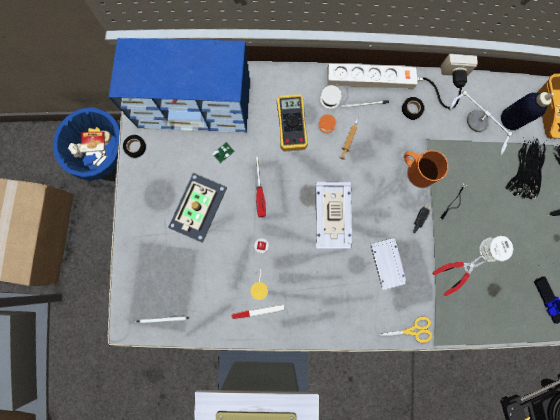

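View pics/side.png

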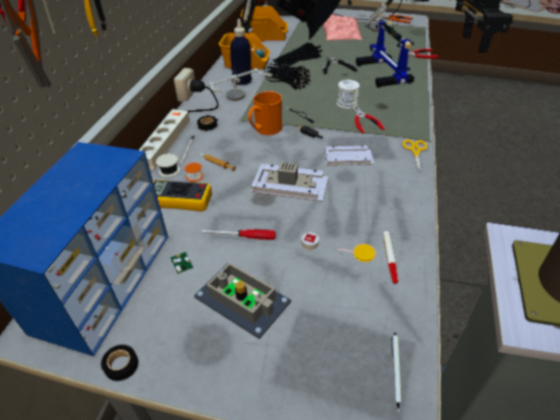

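The top view shows the tray on its plate at about (197,207), the rail with the upper half at (333,215), and the decoy rail at (388,264). The driver is at (261,190), the tin at (261,245) and the reel at (259,290). I'll enlarge the work area next.

Run:
```python
from h import *
a=load('top')['image'][:,:,::-1]; b=load('side')['image'][:,:,::-1]
c1=cv2.resize(a[170:260,160:240],(400,450),interpolation=cv2.INTER_CUBIC)
c2=cv2.resize(a[170:260,293:373],(400,450),interpolation=cv2.INTER_CUBIC)
cv2.imwrite('pics/c.png',np.hstack([c1,c2]))
d=load('top')
for n,u,v,z in [('tray',197,207,.04),('rail',333,215,.02),('driver',261,190,.01),('tin',261,245,.019),('reel',259,290,.009),('board',224,152,0)]: print(n,onz(d,u,v,z).round(3))
```

```text
tray [0.624 0.159 0.04 ]
rail [ 0.612 -0.192  0.02 ]
driver [ 0.676 -0.003  0.01 ]
tin [ 0.531 -0.007  0.019]
reel [ 0.416 -0.004  0.009]
board [0.78 0.1  0.  ]
```

View pics/c.png

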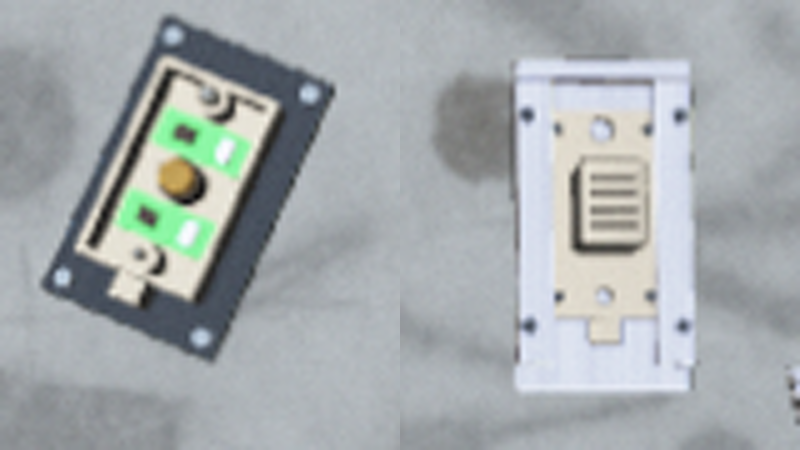

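The crop shows that the mouth and both tongues are on the near side. Flange holes in the full image are at (333.2,195.8) and (333.6,229), and the tray dowels are at about (202,189.5) and (188,221).

```bash
cat >> h.py <<'E'
def plan(target,yaw,step=.8):
    """print rows in tool axes: rotation spread with shift"""
    s=sensors.read_state(); r=R.from_euler('xyz',s['eef_rot'],degrees=True); rt=R.from_euler('xyz',[180,0,yaw],degrees=True)
    dp=np.array(target)-s['eef_pos']; rv=(r.inv()*rt).as_rotvec(degrees=True)
    print('tool shift',(r.inv().apply(dp)/.04).round(2),'after turn',(rt.inv().apply(dp)/.04).round(2),'turn',(rv/6).round(2))
E
python3 - <<'E'
from h import *
d=load('top')
a,b=onz(d,333.2,195.8,.014),onz(d,333.6,229,.014); m=(a+b)/2;v=a-b;print('upper',m,np.linalg.norm(v),np.degrees(np.arctan2(v[1],v[0])))
a,b=onz(d,202,189.5,.055),onz(d,188,221,.055); m=(a+b)/2;v=a-b;print('tray',m,np.linalg.norm(v),np.degrees(np.arctan2(v[1],v[0])))
plan([.60,-.192,.22],90)
E
```

```text
upper [ 0.61997764 -0.1933462   0.014     ] 0.08750797219030691 0.8131799147543811
tray [0.62594985 0.1614044  0.055     ] 0.08721441098792422 -21.637814151866166
tool shift [12.68 -6.26  0.46] after turn [ 9.99 10.    0.45] turn [-1.000e-02 -1.000e-02 -1.189e+01]
```

Call:
apply_moves(deltas=[[[0.845,-0.417,0.03],[0,0,0],1],[[0.845,-0.417,0.03],[0,0,0],1],[[0.845,-0.417,0.03],[0,0,0],1],[[0.845,-0.417,0.03],[0,0,0],1],[[0.845,-0.417,0.03],[0,0,0],1]])

```text
t: 0.52
eef_pos: [0.3342, -0.4574, 0.2324]
eef_rot: [-180.0, 0.0, 18.6]
force: [0.2, 0.2, -0.1]
opening: 0.088
finger_force: 0.0
```

Call:
apply_moves(deltas=[[[0.845,-0.417,0.03],[0,0,0],1],[[0.845,-0.417,0.03],[0,0,0],1],[[0.845,-0.417,0.03],[0,0,0],1],[[0.845,-0.417,0.03],[0,0,0],1],[[0.845,-0.417,0.03],[0,0,0],1]])

```text
t: 0.93
eef_pos: [0.4677, -0.3243, 0.2264]
eef_rot: [-180.0, 0.0, 18.7]
force: [0.5, -0.9, 0.2]
opening: 0.0883
finger_force: 0.0
```

Call:
apply_moves(deltas=[[[0.845,-0.417,0.03],[0,0,0],1],[[0.845,-0.417,0.03],[0,0,0],1],[[0.845,-0.417,0.03],[0,0,0],1],[[0.845,-0.417,0.03],[0,0,0],1],[[0.845,-0.417,0.03],[0,0,0],1]])

```text
t: 1.35
eef_pos: [0.6011, -0.1912, 0.2203]
eef_rot: [-180.0, 0.1, 18.7]
force: [1.6, -0.4, 0.4]
opening: 0.0879
finger_force: 0.0
```

Call:
apply_moves(deltas=[[[0,0,0],[0,0,-1],1],[[0,0,0],[0,0,-1],1],[[0,0,0],[0,0,-1],1],[[0,0,0],[0,0,-1],1],[[0,0,0],[0,0,-1],1]])

```text
t: 1.77
eef_pos: [0.6, -0.1926, 0.2202]
eef_rot: [-179.9, 0.0, 49.0]
force: [0.7, -0.1, -0.3]
opening: 0.088
finger_force: 0.0
```

Call:
apply_moves(deltas=[[[0,0,0],[0,0,-1],1],[[0,0,0],[0,0,-1],1],[[0,0,0],[0,0,-1],1],[[0,0,0],[0,0,-1],1],[[0,0,0],[0,0,-1],1]])

```text
t: 2.18
eef_pos: [0.5999, -0.1929, 0.2202]
eef_rot: [-179.9, 0.0, 79.0]
force: [-0.1, 0.4, -0.6]
opening: 0.088
finger_force: 0.0
```

Call:
apply_moves(deltas=[[[0,0,0],[0,0,-1],1],[[0,0,0],[0,0,-0.9],1],[[0,0,0],[0,0,0],1],[[0,0,0],[0,0,0],1]])

```text
t: 2.52
eef_pos: [0.6, -0.1929, 0.2203]
eef_rot: [-180.0, -0.0, 89.9]
force: [0.1, -0.5, -0.4]
opening: 0.0885
finger_force: 0.0
```

Run:
```python
from h import *
d=snap('wrist','w1'); s=sensors.read_state(); print(s['qpos'],s['eef_pos'],s['eef_rot'],np.array(d['mount']).round(3).tolist(),proj(d,[.62,-.193,.056]))
plan([.62,-.193,.1],90.8)
```

```text
[ 28.37751964  42.85145765 -27.37239728  89.28404813  22.87307639
  53.53681367  -6.5830571 ] [ 0.60007719 -0.1928792   0.2204014 ] [-1.79967305e+02 -9.80914205e-03  8.99103534e+01] [[0.001, 0.954, 0.301, 0.077], [1.0, -0.001, 0.001, 0.002], [0.002, 0.301, -0.954, -0.147], [0.0, 0.0, 0.0, 1.0]] (np.float64(296.7852731842544), np.float64(191.67386020660692))
tool shift [-0.    0.5   3.01] after turn [-0.01  0.5   3.01] turn [-0.01 -0.   -0.15]
```

View pics/w1.png

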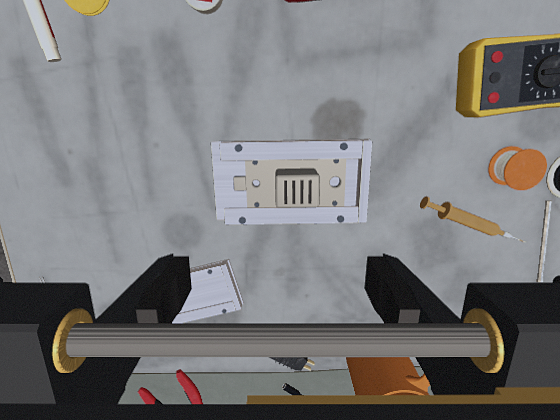

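The wrist view shows the rail, with the flange holes at about (256,183) and (335,182) and the hood top at (297,188). The tongue is at the left, on the -x side.

```bash
cat >> h.py <<'E'
def hole(d,u,v,w=9):
    # centroid of non-beige (low saturation bright) pixels in a window
    im=d['image'][v-w:v+w+1,u-w:u+w+1].astype(int); m=((im[:,:,0]-im[:,:,2])<12).astype(np.uint8)
    n,l,st,c=cv2.connectedComponentsWithStats(m); k=min(range(1,n),key=lambda i:np.hypot(*(c[i]-w)))
    return c[k]+[u-w,v-w],st[k,4]
E
python3 - <<'E'
from h import *
d=load('w1')
(p,a),(q,b)=hole(d,256,183),hole(d,335,182); print(p,a,q,b)
A,B=onz(d,*q,.014),onz(d,*p,.014); m=(A+B)/2;v=A-B;print('upper',m,np.linalg.norm(v),np.degrees(np.arctan2(v[1],v[0])))
im=cv2.resize(d['image'][130:235,200:385,::-1],None,fx=4,fy=4,interpolation=cv2.INTER_CUBIC); cv2.imwrite('pics/w1c.png',im)
print(onz(d,214,180,.006)[:2])
E
```

```text
[256.13928571 183.46428571] 280 [334.2755102  182.87244898] 196
upper [ 0.62050732 -0.19367313  0.014     ] 0.08682274420067806 0.42741782346864965
[ 0.52882081 -0.19173501]
```

View pics/w1c.png

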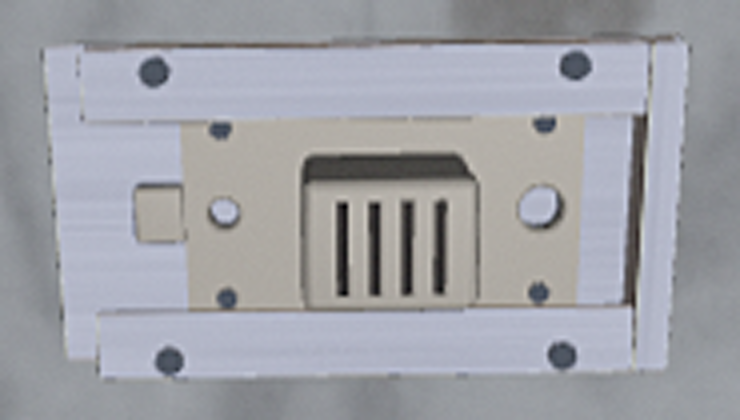

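Run:
```python
from h import *
d=load('w1')
for (a,b) in [((154,72),(575,66)),((169,361),(562,355))]:
    A=onz(d,200+a[0]/4,130+a[1]/4,.022);B=onz(d,200+b[0]/4,130+b[1]/4,.022);print(A,B,np.degrees(np.arctan2(*(B-A)[1::-1])))
A=onz(d,200+541/4,130+206/4,.014);B=onz(d,200+224/4,130+211/4,.014);print((A+B)/2,np.degrees(np.arctan2(*(A-B)[1::-1])))
for p in [(82,80),(98,340)]: print('mouth',onz(d,200+p[0]/4,130+p[1]/4,.022))
plan([.62,-.193,.026],90.8)
```

```text
[ 0.55988714 -0.15416155  0.022     ] [ 0.67045702 -0.15266117  0.022     ] 0.7774271561514781
[ 0.56114006 -0.2344827   0.022     ] [ 0.67162509 -0.23270537  0.022     ] 0.9216150406895459
[ 0.62093883 -0.19249198  0.014     ] 0.9055248034755535
mouth [ 0.54083006 -0.15622651  0.022     ]
mouth [ 0.54145186 -0.22826537  0.022     ]
tool shift [-0.    0.5   4.86] after turn [-0.01  0.5   4.86] turn [-0.01 -0.   -0.15]
```

Call:
apply_moves(deltas=[[[0,0.255,0.9],[0,0,-0.15],1],[[0,0.255,0.9],[0,0,0],1],[[0,0,0.9],[0,0,0],1],[[0,0,0.8],[0,0,0],1],[[0,0,0],[0,0,0],1]])

```text
t: 2.98
eef_pos: [0.6159, -0.1919, 0.0742]
eef_rot: [-179.3, -0.1, 90.9]
force: [-1.2, -0.0, -0.9]
opening: 0.0882
finger_force: 0.0
```

Call:
apply_moves(deltas=[[[0,0,0.6],[0,0,0],1],[[0,0,0.4],[0,0,0],1],[[0,0,0],[0,0,0],1],[[0,0,0],[0,0,0],1]])

```text
t: 3.32
eef_pos: [0.6211, -0.1927, 0.0418]
eef_rot: [180.0, 0.0, 90.9]
force: [0.3, -0.0, 0.0]
opening: 0.0879
finger_force: 0.0
```

Run:
```python
from h import *
plan([.6207,-.193,.026],90.85);print(sensors.read_state()['eef_rot'])
```

```text
tool shift [-0.01 -0.01  0.39] after turn [-0.01 -0.01  0.39] turn [0.   0.   0.01]
[1.79979507e+02 2.14486099e-02 9.09178776e+01]
```

Call:
apply_moves(deltas=[[[0,0,0.39],[0,0,0],1],[[0,0,0],[0,0,0],1],[[0,0,0],[0,0,0],-1],[[0,0,0],[0,0,0],-1],[[0,0,0],[0,0,0],-1]], newtons=40)

```text
t: 3.73
eef_pos: [0.6212, -0.1927, 0.0258]
eef_rot: [179.9, 0.0, 91.0]
force: [-0.1, -0.3, 0.3]
opening: 0.0704
finger_force: 0.0
```

Call:
apply_moves(deltas=[[[0,0,0],[0,0,0],-1],[[0,0,0],[0,0,0],-1],[[0,0,0],[0,0,0],-1],[[0,0,0],[0,0,0],-1]])

```text
t: 4.07
eef_pos: [0.6206, -0.1927, 0.0252]
eef_rot: [-180.0, 0.0, 91.0]
force: [2.0, -0.7, 3.0]
opening: 0.0437
finger_force: 33.1
```

Call:
apply_moves(deltas=[[[0,-0.2,0],[0,0,0],-1],[[0,-0.4,0],[0,0,0],-1],[[0,-0.4,0],[0,0,0],-1],[[0,-0.4,0],[0,0,0],-1],[[0,-0.4,0],[0,0,0],-1]])

```text
t: 4.48
eef_pos: [0.5483, -0.1938, 0.0253]
eef_rot: [180.0, -0.0, 91.0]
force: [0.6, -0.1, -1.4]
opening: 0.0437
finger_force: 40.0
```

Call:
apply_moves(deltas=[[[0,-0.4,0],[0,0,0],-1],[[0,-0.4,0],[0,0,0],-1],[[0,-0.4,0],[0,0,0],-1],[[0,-0.4,0],[0,0,0],-1],[[0,-0.3,0],[0,0,0],-1]])

```text
t: 4.9
eef_pos: [0.4714, -0.1952, 0.0252]
eef_rot: [-180.0, 0.0, 91.0]
force: [-0.8, -0.4, -1.1]
opening: 0.0436
finger_force: 40.0
```

Call:
apply_moves(deltas=[[[0,0,0],[0,0,0],-1],[[0,0,0],[0,0,0],-1],[[0,0,0],[0,0,0],-1]])

```text
t: 5.15
eef_pos: [0.4743, -0.195, 0.0252]
eef_rot: [179.9, -0.0, 91.0]
force: [-0.4, -0.5, -1.7]
opening: 0.0438
finger_force: 40.0
```

Call:
apply_moves(deltas=[[[0,0,-0.4],[0,0,0],-1],[[0,0,-0.8],[0,0,0],-1],[[0,0,-0.8],[0,0,0],-1],[[0,0,-0.8],[0,0,0],-1],[[0,0,-0.45],[0,0,0],-1]])

```text
t: 5.57
eef_pos: [0.4752, -0.1952, 0.1584]
eef_rot: [179.7, 0.0, 91.0]
force: [0.5, 0.1, -1.2]
opening: 0.0436
finger_force: 40.0
```

Run:
```python
from h import *
plan([.589,.068,.155],68);print(sensors.read_state()['eef_rot'])
```

```text
tool shift [6.53 2.96 0.1 ] after turn [7.17 0.17 0.09] turn [ 0.05 -0.    3.83]
[1.79693108e+02 3.45127021e-02 9.09777736e+01]
```

Call:
apply_moves(deltas=[[[0.65,0.296,0],[0,0,0],-1],[[0.65,0.296,0],[0,0,0],-1],[[0.65,0.296,0],[0,0,0],-1],[[0.65,0.296,0],[0,0,0],-1],[[0.65,0.296,0],[0,0,0],-1]])

```text
t: 5.98
eef_pos: [0.5314, -0.0624, 0.1555]
eef_rot: [179.9, -0.0, 91.0]
force: [0.7, -0.5, -1.2]
opening: 0.0437
finger_force: 40.0
```

Call:
apply_moves(deltas=[[[0.65,0.296,0],[0,0,0],-1],[[0.65,0.296,0],[0,0,0],-1],[[0.65,0.296,0],[0,0,0],-1],[[0.65,0.296,0],[0,0,0],-1],[[0.65,0.296,0],[0,0,0],-1]])

```text
t: 6.4
eef_pos: [0.588, 0.069, 0.1553]
eef_rot: [179.9, -0.1, 91.0]
force: [1.0, -0.4, -1.4]
opening: 0.0438
finger_force: 40.0
```

Call:
apply_moves(deltas=[[[0,0,0],[0,0,1],-1],[[0,0,0],[0,0,1],-1],[[0,0,0],[0,0,1],-1],[[0,0,0],[0,0,0.8],-1],[[0,0,0],[0,0,0],-1]])

```text
t: 6.82
eef_pos: [0.5876, 0.0678, 0.1553]
eef_rot: [180.0, -0.1, 68.1]
force: [0.6, 0.3, -1.4]
opening: 0.0433
finger_force: 40.0
```

Call:
apply_moves(deltas=[[[0,0,0],[0,0,0],-1],[[0,0,0],[0,0,0],-1]])

```text
t: 6.98
eef_pos: [0.5871, 0.0672, 0.1552]
eef_rot: [180.0, -0.0, 68.3]
force: [-0.6, -0.3, -1.0]
opening: 0.044
finger_force: 40.0
```

Run:
```python
from h import *
d=snap('wrist','w2'); s=sensors.read_state(); print(s['eef_pos'],s['eef_rot'])
```

```text
[0.58695548 0.06703441 0.15510114] [ 1.79998907e+02 -2.69356687e-02  6.82715520e+01]
```

View pics/w2.png

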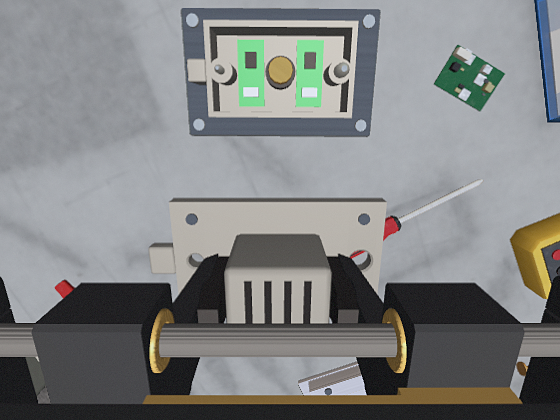

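The wrist view shows the tray at the top with dowel tips near (224,69) and (343,68). The held flange has its far edge at row 200 and holes at (197,261) and (361,259). Both tongues are at the left.

Run:
```python
from h import *
d=load('w2'); im=d['image'][:,:,::-1]
a=cv2.resize(im[0:140,180:385],(820//1,560))[:, :800]
b=cv2.resize(im[190:280,145:395],(800,288),interpolation=cv2.INTER_CUBIC)
a=cv2.resize(im[40:110,185:385],(800,280),interpolation=cv2.INTER_CUBIC)
cv2.imwrite('pics/w2c.png',np.vstack([a,b]))
```

```text
(no output)
```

View pics/w2c.png

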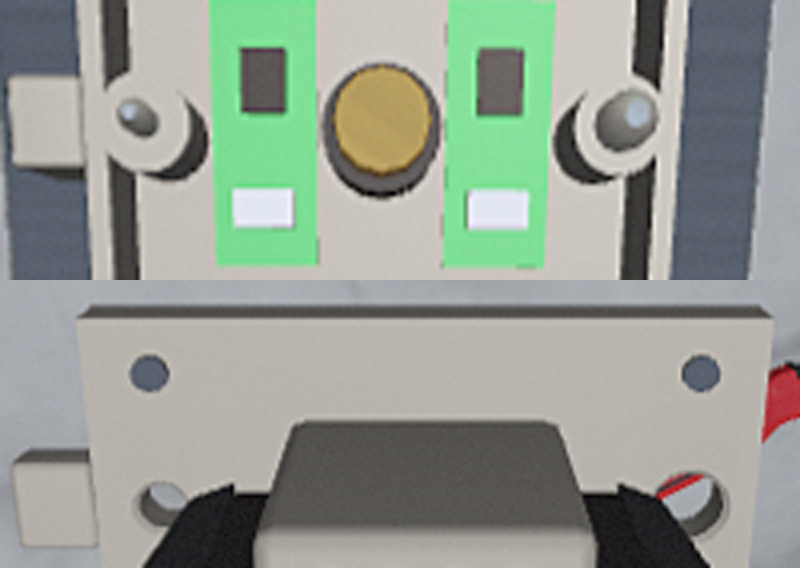

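Run:
```python
from h import *
d=load('w2'); s=sensors.read_state(); p=s['eef_pos']; yaw=s['eef_rot'][2]
def an(n,A,B): m=(A+B)/2;v=A-B;print(n,m.round(4),np.linalg.norm(v).round(4),np.degrees(np.arctan2(v[1],v[0])).round(2)); return m,v
a=lambda x,y:(185+x/4,40+y/4); b=lambda x,y:(145+x/3.2,190+y/3.2)
mt,_=an('dowels',onz(d,*a(638,110),.058),onz(d,*a(130,112),.058))
print('plunger',onz(d,*a(382,118),.048))
zf=p[2]-.0112
mh,_=an('holes',onz(d,*b(694,225),zf),onz(d,*b(159,225),zf))
ms,_=an('screws',onz(d,*b(700,93),zf),onz(d,*b(150,93),zf))
mc,_=an('corners',onz(d,*b(772,39),zf),onz(d,*b(78,39),zf))
r=R.from_euler('z',yaw-90,degrees=True)
for n,m in(('holes',mh),('screws',ms),('corners',mc)): print(n,'tray-axes offset from TCP',r.inv().apply(m-p).round(4))
t=load('top');
```

```text
dowels [0.6296 0.1637 0.058 ] 0.088 -21.45
plunger [0.6293619 0.1637612 0.048    ]
holes [0.5891 0.0669 0.1439] 0.0898 -21.62
screws [0.5975 0.0887 0.1439] 0.0885 -21.63
corners [0.6009 0.0971 0.1439] 0.1099 -21.63
holes tray-axes offset from TCP [ 0.0021  0.0007 -0.0112]
screws tray-axes offset from TCP [ 0.0018  0.024  -0.0112]
corners tray-axes offset from TCP [ 0.0018  0.0331 -0.0112]
```

Call:
apply_moves(deltas=[[[0.3,0,0.3],[0,0,-0.03],-1],[[0.3,0,0.5],[0,0,0],-1],[[0,0,0.5],[0,0,0],-1],[[0,0,0.2],[0,0,0],-1],[[0,0,0],[0,0,0],-1]])

```text
t: 7.45
eef_pos: [0.5939, 0.0893, 0.0925]
eef_rot: [-179.8, 0.2, 68.4]
force: [-0.0, -0.1, -0.5]
opening: 0.0437
finger_force: 40.0
```

Call:
apply_moves(deltas=[[[0,0,0],[0,0,0],-1],[[0,0,0],[0,0,0],-1],[[0,0,0],[0,0,0],-1]])

```text
t: 7.7
eef_pos: [0.5965, 0.089, 0.0962]
eef_rot: [179.9, -0.1, 68.3]
force: [0.1, 0.5, -0.7]
opening: 0.0437
finger_force: 40.0
```

Run:
```python
from h import *
d=snap('wrist','w3'); s=sensors.read_state(); print(s['eef_pos'],s['eef_rot'])
im=d['image'][:,:,::-1]
cv2.imwrite('pics/w3c.png',cv2.resize(im[0:290,140:420],(772,800))[:600] if 0 else cv2.resize(im[0:210,140:420],(800,600),interpolation=cv2.INTER_CUBIC))
```

```text
[0.5963606  0.08898802 0.09615007] [ 1.79901665e+02 -5.38576311e-02  6.83227025e+01]
```

View pics/w3c.png

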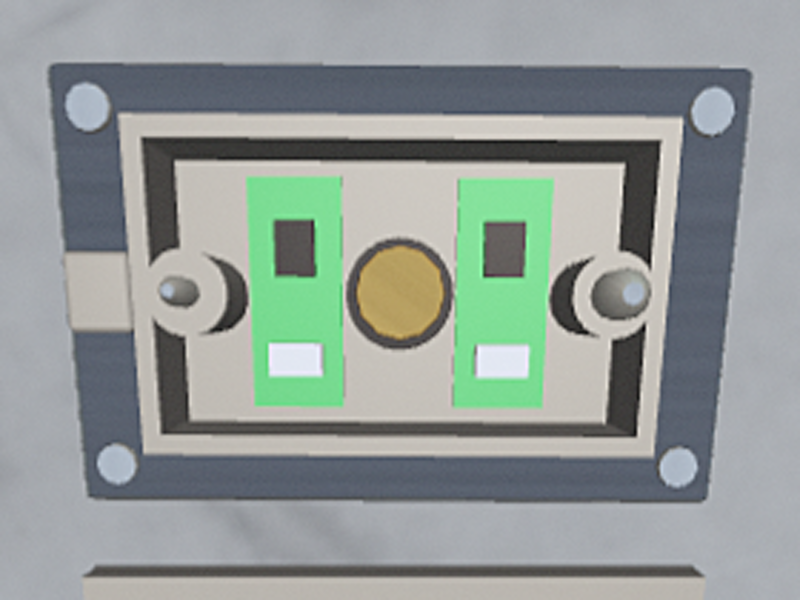

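The tray now fills the crop, with dowel tips at (169,290) and (633,290) and the plunger at (399,291). The flange's far edge is at row 577, from x = 83 to 704.

Run:
```python
from h import *
d=load('w3'); s=sensors.read_state(); p=s['eef_pos']; yaw=s['eef_rot'][2]; k=280/800
r=R.from_euler('z',yaw-90,degrees=True)
a=lambda x,y:(140+x*k,y*k)
def rel(n,m): print(n,'rel TCP in part axes',(1000*r.inv().apply(m-p)).round(1))
A,B=onz(d,*a(633,290),.058),onz(d,*a(169,290),.058);v=A-B;print(np.linalg.norm(v),np.degrees(np.arctan2(v[1],v[0]))-yaw+90);rel('dowels',(A+B)/2)
rel('plunger',onz(d,*a(399,291),.048))
zf=p[2]-.0112
A,B=onz(d,*a(704,576),zf),onz(d,*a(84,576.5),zf);v=A-B;print(np.linalg.norm(v),np.degrees(np.arctan2(v[1],v[0]))-yaw+90);rel('far edge',(A+B)/2)
A,B=[onz(d,*a(*q),.042) for q in((683,117),(120,113))];v=A-B;print(np.linalg.norm(v),np.degrees(np.arctan2(v[1],v[0]))-yaw+90);rel('rim far',(A+B)/2)
A,B=[onz(d,*a(*q),.042) for q in((655,456),(145,453))];v=A-B;print(np.linalg.norm(v),np.degrees(np.arctan2(v[1],v[0]))-yaw+90);rel('rim near',(A+B)/2)
# flange screw dots below edge
g=cv2.cvtColor(d['image'],cv2.COLOR_RGB2GRAY)[207:260,150:410]; m=(cv2.GaussianBlur(g,(3,3),0)<125).astype(np.uint8)
n,l,st,c=cv2.connectedComponentsWithStats(m)
for i in range(1,n):
    if 20<st[i,4]<400: q=c[i]+[150,207]; print(q.round(1),st[i,4],end=' ');rel('dot',onz(d,*q,zf))
```

```text
0.08785573568295525 0.04197549918717414
dowels rel TCP in part axes [  3.3  81.9 -38.2]
plunger rel TCP in part axes [  2.9  81.9 -48.2]
0.10991967559762485 0.07914179818622813
far edge rel TCP in part axes [  1.9  33.2 -11.2]
0.11001207599700863 -0.318953362082965
rim far rel TCP in part axes [  3.4 114.7 -54.2]
0.11046560785837006 -0.3001808722720085
rim near rel TCP in part axes [  3.3  48.5 -54.2]
[191.3 218.8] 101 dot rel TCP in part axes [-42.7  24.  -11.2]
[363.5 218.8] 101 dot rel TCP in part axes [ 46.   24.1 -11.2]
[161.7 244.6] 86 dot rel TCP in part axes [-59.4   9.6 -11.2]
[368.4 256.8] 28 dot rel TCP in part axes [ 50.4   2.6 -11.2]
```

Call:
apply_moves(deltas=[[[0.5,0.04,0],[0,0,0],-1],[[0.7,0,0],[0,0,0],-1],[[0.6,0,0],[0,0,0],-1],[[0.24,0,0],[0,0,0],-1],[[0,0,0],[0,0,0],-1]], newtons=50)

```text
t: 8.17
eef_pos: [0.6278, 0.1681, 0.0959]
eef_rot: [180.0, -0.2, 68.6]
force: [-0.3, 0.6, -0.9]
opening: 0.0431
finger_force: 50.0
```

Call:
apply_moves(deltas=[[[0,0,0.2],[0,0,0],-1],[[0,0,0.2],[0,0,0],-1],[[0,0,0],[0,0,0],-1],[[0,0,0],[0,0,0],-1]])

```text
t: 8.5
eef_pos: [0.6263, 0.162, 0.078]
eef_rot: [-179.9, 0.2, 68.2]
force: [-0.4, 0.5, -1.1]
opening: 0.0436
finger_force: 50.0
```

Run:
```python
from h import *
d=load('w3'); s=sensors.read_state(); T=np.array(d['world_from_camera'])
# desired TCP from w3 measurement
p3=np.array([0.5963606,0.08898802,0.09615007]); r=R.from_euler('z',68.3227-90,degrees=True)
g=p3+r.apply([.0015,.0817,0]); g[2]=.0775
print(g,s['eef_pos'],s['eef_rot']); plan(g,68.3)
d=snap('wrist','w4'); cv2.imwrite('pics/w4c.png',cv2.resize(d['image'][170:320,140:420,::-1],(784,420),interpolation=cv2.INTER_CUBIC))
```

```text
[0.62793275 0.16435605 0.0775    ] [0.62631415 0.16204801 0.07803222] [-1.79921616e+02  1.68542257e-01  6.82440282e+01]
tool shift [0.07 0.02 0.01] after turn [0.07 0.02 0.01] turn [-0.01  0.03 -0.01]
```

Call:
apply_moves(deltas=[[[0,0,0],[0,0,0],-1],[[0,0,0],[0,0,0],-1],[[0,0,0],[0,0,0],-1]])

```text
t: 8.8
eef_pos: [0.6273, 0.1642, 0.0794]
eef_rot: [180.0, -0.0, 68.3]
force: [-0.7, 0.8, -0.7]
opening: 0.0434
finger_force: 50.0
```

Run:
```python
from h import *
plan([.62793,.16436,.0775],68.3); print(sensors.read_state()['eef_rot'])
```

```text
tool shift [0.01 0.01 0.05] after turn [0.01 0.01 0.05] turn [ 0.   -0.    0.01]
[ 1.79980327e+02 -9.19248874e-03  6.83349795e+01]
```

Call:
apply_moves(deltas=[[[0.01,0.01,0.08],[0,0,0],-1],[[0,0,0.08],[0,0,0],-1],[[0,0,0.08],[0,0,0],-1],[[0,0,0],[0,0,0],-1],[[0,0,0],[0,0,0],-1]])

```text
t: 9.22
eef_pos: [0.6274, 0.1646, 0.069]
eef_rot: [-180.0, 0.0, 68.4]
force: [0.1, 0.8, -1.4]
opening: 0.0436
finger_force: 50.0
```

Call:
apply_moves(deltas=[[[0,0,0.07],[0,0,0],-1],[[0,0,0.07],[0,0,0],-1],[[0,0,0],[0,0,0],-1],[[0,0,0],[0,0,0],-1],[[0,0,0],[0,0,0],-1]])

```text
t: 9.63
eef_pos: [0.6281, 0.1647, 0.0644]
eef_rot: [180.0, -0.0, 68.3]
force: [-0.2, 0.8, 4.0]
opening: 0.0435
finger_force: 50.0
```

Call:
apply_moves(deltas=[[[0,0,0.05],[0,0,0],-1],[[0,0,0.05],[0,0,0],-1],[[0,0,0],[0,0,0],-1],[[0,0,0],[0,0,0],-1],[[0,0,0],[0,0,0],-1]])

```text
t: 10.05
eef_pos: [0.6281, 0.1647, 0.0612]
eef_rot: [179.9, -0.0, 68.3]
force: [-1.7, -0.2, 9.9]
opening: 0.0438
finger_force: 50.0
```

Call:
apply_moves(deltas=[[[0,0,0.04],[0,0,0],-1],[[0,0,0.02],[0,0,0],-1],[[0,0,0],[0,0,0],-1],[[0,0,0],[0,0,0],-1],[[0,0,0],[0,0,0],-1]], newtons=60)

```text
t: 10.47
eef_pos: [0.6281, 0.1648, 0.0611]
eef_rot: [179.9, -0.0, 68.3]
force: [-5.9, -2.2, 26.3]
opening: 0.0435
finger_force: 60.0
```

Run:
```python
from h import *
s=sensors.read_state(); print(s['eef_pos'],s['eef_rot'],s['force'],s['wrist_torque'],s['finger_force'])
d=snap('wrist','w5'); e=snap('side','s5'); 
a=cv2.resize(d['image'][150:330,140:420,::-1],(800,514),interpolation=cv2.INTER_CUBIC)[:300]
u,v=map(int,proj(e,[.628,.164,.042])); b=cv2.resize(e['image'][v-34:v+34,u-90:u+90,::-1],(800,300),interpolation=cv2.INTER_CUBIC)
cv2.imwrite('pics/f.png',np.vstack([a,b]))
```

```text
[0.62813492 0.16476908 0.06113848] [ 1.79909327e+02 -2.70443154e-02  6.83276584e+01] [-5.86921259 -2.235154   26.3398861 ] [-0.42207618  1.65331897  0.02730511] 60.013469103723764
```

View pics/f.png

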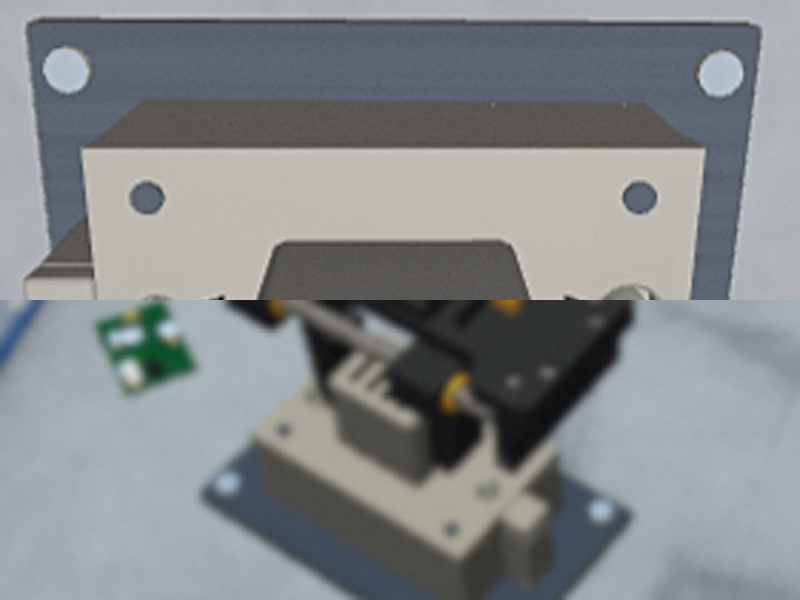

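The halves are flush all round, the tongues line up, and z stopped at 0.0611 m as the force rose. The plunger is held down and the grip is 60 N.

```bash
python3 -c "
from bench import manip
print(manip.sign_off())"
```

```text
the job is handed in; nothing more can be done
None
```

The upper half is out of the rail and seated on both dowels with the tongues at the same end. It was held pressed shut with a 60 N grip when I handed it in at about 10.6 s; the hand-in gave no pass or fail verdict.

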